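Clamp the griddle and hold the surface thermometer on its mark

ROBOT

A 6-joint arm with a two-finger parallel gripper is mounted at the origin on the work surface. World frame = base frame: x ahead of the robot, y to its left, z up, the work surface at z = 0. Lengths are in m, angles in degrees, forces in N, time in s.
With the tool pointing down it reaches from about 0.35 to 0.975 m from the base axis. Payload 7.1 kg.
Tool frame: the origin (TCP) lies between the finger pads; the fingertips stand 14 mm ahead of it and the grasp point (between the pads) lies 5 mm behind it; z points along the fingers, y is the line along which they close (so a half turn about z gives the same grasp; the last joint's range is limited). The gripper opens to 88 mm and grips with 3 to 60 N. Pads are 20 mm wide; open, the fingers measure 115 mm over their backs; the gripper's body (75 mm by 178 mm) begins 61 mm behind the grasp point.
Start: joints at [-76.776, 24.242, 93.386, -0, 62.372, -1.089], TCP at [0.155, -0.606, 0.237] pointing down, gripper open.
Joint ranges: [-172.04, 172.04], [-51.8, 120.97], [4.93, 147.93], [-75.15, 255.16], [6.16, 154.13], [-145.62, 145.62]. Speed limits (degrees/s): [136.94, 136.94, 172.46, 180, 180, 180].

INTERFACE

Orientations are given as a 3x3 rotation matrix whose columns are the frame's x, y, z axes.
In Python, from cell import bot gives the robot as it stands.
- The arm moves only by the shell command python3 -m pendant 'ROWS' [FORCE]. ROWS is JSON, a list of rows, each a list of 3 entries, a list of its own where there are three numbers: the opening, from 0 (shut) to 1 (fully open), then the shift along the world's x, y, z scaled (see below), then the turn, a rotation vector about the world's x, y, z scaled (see below). A call has 1 to 8 rows; each row shifts and turns the commanded pose from where the row before left it; what a row does not reach is not made up. The controller multiplies each number of a shift by 200 mm and each number of a turn by pi rad. A row lasts 1/12 s, in which the tool goes at most 41.7 mm and 7.16 degrees, less where a joint would pass 70% of its speed; a pose out of reach is approached as far as the arm can. A call with a number of a shift or a turn outside -1 to 1 is refused whole. A call with a gripper value outside its range is refused whole. The fingers move at their own pace and stop on an object; FORCE is the grip in N (left out, the last holds). Time passes only in rows, so rows that do not move let the fingers close. It gives the time, the measured TCP pose, the force, the opening and the grip force at its end, in the units of the state.
- bot.state(): the state, without advancing time (a new reading comes with each control period).
- bot.get_image(name): name is "scene" or "top" or "wrist"; returns (picture, depth): 384x512x3 uint8, red, green, blue; 384x512 float32, m along the optical axis (not along the pixel's ray), 0 where there is no reading.
- bot.camera_model(name): a dict with "K" (3x3 intrinsics, pixels), "eye" and "rotation" of the camera in the world; the wrist camera has in their place "tool_from_camera" (4x4, takes a point from camera to tool coordinates, whose origin is the TCP and whose axes are the flange's). Camera axes: x right, y down, z forward; pixel columns grow to the right and rows downward; lengths in m; the calibration is good to about 2 mm. A picture is of the moment at which its call begins: read the wrist's pose just before it. camera_model takes no time and is no camera call.
- bot.job_done(): hands the job in; it is judged then, once.
Trained networks look in the newest picture that a camera, given by its name, has taken for a name from the list of things; names that differ only in an ending like _2 or _b are one class to them, and where a whole thing is asked for, a point or a joint stands for the part that bears it (a point fixed in the world has none). Each returns a list of dicts, best first, with "conf" (0 to 1); they miss things now and then, are a little off and sometimes report something else, mostly with a low value. They report only what shows in the picture. A call takes as long as a camera call. They do not tell look-alikes from the thing itself.
- bot.look_for(target, camera): "location" ([column, row] in pixels, amid what is visible of it).
- bot.silhouettes(target, camera): "pixels" (384x512 bool, what is visible of it) and "location" ([column, row] in pixels, amid what is visible of it).
- bot.pinpoint(target, camera): "location" ([column, row] in pixels: a listed point, or the origin of a listed thing).
The state is a dict: "t": time; "q": joint angles; "joint_velocities": joint speeds; "effort": joint torques, N m; "eef_pos": TCP position; "tcp_rot": TCP orientation; "contact_force": force on the tool from outside, world axes, zero at the start; "moment": the same for the moment, N m; "width": opening from 0.0 (shut) to 1.0 (fully open); "grip_force": force on a finger pad.
Only numpy, scipy, OpenCV 4.12 (cv2) and the standard library are available. Lean on these libraries where they do the work, as an engineer would, in place of code of your own. Each camera call takes 0.05 s, during which the arm holds its last target. There are 200 camera calls.

TASK

Swing the red cam lever on the hob fully over to lock the griddle plate in place. Then take the yellow surface thermometer out of its wooden stand and hold it upright with its copper tip inside the white ring on the griddle, pressed lightly so that the spring tip goes in about halfway, and finish while still holding it there. Do not push the griddle about, drop the thermometer, or disturb the saucepan or the spice jar.

Things in the scene. Friction and masses are not known exactly. Their poses are not given: they have to be found in the camera images.
- hob: Steel two-burner hob, 300 (x) by 500 (y) mm, fixed to the worktop. Origin: centre of its underside, z up. Steel plate 8 mm thick, black grates end 45 mm above the worktop. The griddle lies on its +y half, the saucepan on its -y half. A steel fence (60 mm high) stands on the griddle's -y side, the clamp with the red lever on its +y side.
- cam_lever (a joint): Angle of the red cam lever about its vertical pivot: 0 = open, pointing to the hob's +y; grows clockwise seen from above to 1.4 rad (end stop) = locked, nearly along the hob's +x. Starts at 0 to 0.25 and stays where it is left; about 2 N at the post moves it. It drives a rubber jaw 6 mm towards the hob's -y, which may shift the griddle a few mm.
- lever_pivot (a point): On the lever's pivot axis, 101 mm above the worktop (level with the top of the lever's post), at (-30, 225) mm in the hob's frame. The dark pivot hub is 17 mm in radius and its top is 83 mm above the worktop.
- lever_post (a point): Top centre of the red upright post (18 mm diameter) near the lever's end, 80 mm from the pivot axis, top 101 mm above the worktop. It stands free from 77 mm up; the red lever bar under it (16 mm wide, ends 90 mm from the pivot) spans 65 to 77 mm above the worktop. Can be pushed sideways with closed fingers.
- griddle: Loose black griddle plate, 200 (x) by 190 (y) mm, 0.9 kg, lying on the hob's grates. Origin: centre of its underside; the flat cooking face is 8 mm above that (53 mm above the worktop) and a rim 8 mm wide rises to 16 mm.
- spot (a point): The marked spot on the griddle's cooking face: centre of the white ring (inner diameter 30 mm, outer 36 mm) with a small white dot, at (30, -25) mm in the griddle's frame, 53 mm above the worktop.
- stand: Wooden block 70 x 70 x 70 mm, fixed to the worktop, with a blind hole 28 mm wide in the middle of its top that holds the thermometer. Origin: centre of its underside. It stands to the right (-y) of the hob; its place may be swapped with the spice jar's.
- probe: Yellow thermometer, loose, 0.1 to 0.19 kg, upright in the stand. Origin: on its axis, underside of the round black collar (42 mm diameter, 6 mm thick) that rests on the stand's top; z up along the handle. Square handle 24 x 24 mm, sides along x and y, from 6 to 90 mm above the origin. Below: 19 mm barrel to -30 mm, then spring tip to -55 mm. Lift 60 mm to clear the stand.
- probe_tip (a point): Centre of the lower face of the copper contact tip (12 mm diameter), on the thermometer's axis, 55 mm below the thermometer's origin when the spring is relaxed.
- tip_plunger (a joint): How far the spring tip is pressed into the thermometer (m): 0 relaxed, 0.012 fully in. Stiffness 450 N/m: halfway in is 6 mm and about 2.7 N.
- saucepan: Steel saucepan with two small loop handles, 150 mm wide and 80 mm high, on the other burner of the hob (base 45 mm above the worktop). Origin: centre of its underside. Leave alone.
- spice_jar: Glass jar with green cap, 52 mm diameter, 85 mm high, standing near the stand. Origin: centre of its underside. Leave alone.
There are look-alikes about, which are no part of the job. There is more than one size of the probe; the one meant has the size given above. What is shaped like the stand but pink is not meant.

How it is judged (in metres and radians):
On the way, in this order (a step that is already met when the one before it is completed fails the run):
1. the cam lever is swung over to the locked end (value of joint cam_lever above 1.2 rad and z of probe in the frame of stand below 0.09 m), for 0.2 s.
2. the thermometer is lifted clear of its stand (z of probe in the frame of stand above 0.115 m and contact force between the fingers and probe above 1 N), for 0.1 s.
3. the tip presses lightly inside the ring, the thermometer upright (horizontal distance between probe_tip and spot below 0.011 m and value of joint tip_plunger between 0.002 and 0.0105 m and contact force between probe and griddle between 0.6 and 7 N and angle between probe's own z axis and vertical below 0.14 rad and contact force between the fingers and probe above 1 N), for 0.3 s.
At the end, for the whole second after the job is handed in: Gripper still holds the thermometer, still and upright within 8 degrees; tip within 11 mm of the ring centre, spring tip in by 2 to 10.5 of 12 mm, 0.6 to 7 N on the griddle; only fingers and griddle touch it, the arm does not touch the griddle, lever locked (over 1.2 rad) (all of step 3 and value of joint cam_lever above 1.2 rad and contact force between probe and stand below 0.1 N and contact force between probe and hob below 0.1 N and linear speed of probe below 0.02 m/s and contact force between the arm and griddle below 0.2 N); the arm keeps its last pose, push and grip.
It fails at once if the tip is pressed hard on the griddle (over 15 N) (contact force between probe and griddle above 15 N).
It fails at once if the griddle is pushed about (moved over 20 mm) (distance of griddle from where it was at the start of the episode above 0.02 m).
It fails at once if the thermometer is dropped or laid down (tilted over 50 degrees) (angle between probe's own z axis and vertical above 0.87 rad).
It fails at once if the saucepan or the spice jar is disturbed (moved over 25 mm) (distance of any of saucepan, spice_jar from where it was at the start of the episode above 0.025 m).
It also fails if it takes over 58 s, if anything falls off the work surface, if the arm or the gripper's body presses on something with over 40 N, if the wrist force passes 120 N, or if a joint passes its speed limit or range.

## Working session

There is one attempt and no reset: what is moved stays moved. The work goes in short steps, Python scripts to look and compute and a shell command to move; the robot and the scene stay as the last step left them, time stands still between calls to the robot, and variables do not carry over. Pictures are saved under pics/ and viewed, at most 10 in all, crops included, and the job is handed in when it is done.

```bash
mkdir -p pics; cat > h.py <<'E'
import numpy as np, cv2
from cell import bot
def cam(n):
    m=bot.camera_model(n); K=np.array(m["K"])
    if n=="wrist":
        s=bot.state(); T=np.array(m["tool_from_camera"]); R=np.array(s["tcp_rot"]); p=np.array(s["eef_pos"])
        return K,R@T[:3,3]+p,R@T[:3,:3]
    return K,np.array(m["eye"]),np.array(m["rotation"])
def ray(c,uv):
    K,e,R=c; return e,R@np.linalg.solve(K,[uv[0],uv[1],1])
def atz(c,uv,z):
    e,d=ray(c,uv); return e+d*(z-e[2])/d[2]
def save(im,n): cv2.imwrite("pics/"+n,im[:,:,::-1])
E
python3 - <<'E'
from h import *
ims=[]
for n in ("scene","top"):
    c=cam(n); im,d=bot.get_image(n); ims.append(im)
    print(n,c[1].round(3))
    for t,z in (("hob",0),("lever_pivot",.101),("lever_post",.101),("spot",.053),("griddle",.045),("stand",0),("probe",.07),("saucepan",.045),("spice_jar",0)):
        print(t,[(round(r["conf"],2),np.round(r["location"]).tolist(),atz(c,r["location"],z)[:2].round(3).tolist()) for r in bot.pinpoint(t,n)])
    save(im,n+".png")
s=bot.state();print(s["t"],s["eef_pos"],s["tcp_rot"],s["contact_force"])
E
```

```text
scene [ 1.031 -0.51   1.098]
hob [(0.94, [302.0, 203.0], [0.545, 0.05])]
lever_pivot [(0.84, [357.0, 137.0], [0.527, 0.273]), (0.54, [334.0, 183.0], [0.597, 0.107])]
lever_post [(0.73, [378.0, 131.0], [0.548, 0.334])]
spot [(0.55, [337.0, 196.0], [0.611, 0.114])]
griddle [(0.94, [330.0, 183.0], [0.566, 0.135])]
stand [(0.62, [157.0, 280.0], [0.48, -0.389]), (0.55, [100.0, 274.0], [0.371, -0.491])]
probe [(0.82, [149.0, 266.0], [0.472, -0.394]), (0.66, [152.0, 238.0], [0.411, -0.344]), (0.65, [184.0, 256.0], [0.502, -0.312])]
saucepan [(0.57, [268.0, 231.0], [0.572, -0.097])]
spice_jar [(0.74, [151.0, 267.0], [0.44, -0.382]), (0.7, [181.0, 308.0], [0.581, -0.386])]
top [ 0.434 -0.051  1.327]
hob [(0.69, [236.0, 186.0], [0.547, 0.033])]
lever_pivot [(0.65, [157.0, 192.0], [0.523, 0.262])]
lever_post [(0.57, [130.0, 186.0], [0.546, 0.345])]
spot [(0.95, [213.0, 164.0], [0.613, 0.1])]
griddle [(0.66, [205.0, 176.0], [0.576, 0.126])]
stand [(0.96, [365.0, 207.0], [0.467, -0.384]), (0.79, [402.0, 236.0], [0.37, -0.501])]
probe [(0.7, [372.0, 205.0], [0.47, -0.388]), (0.66, [354.0, 232.0], [0.392, -0.33]), (0.38, [345.0, 202.0], [0.484, -0.306])]
saucepan [(0.64, [278.0, 176.0], [0.569, -0.104])]
spice_jar [(0.52, [364.0, 174.0], [0.576, -0.386])]
1.0 [ 0.15455532 -0.60556725  0.23668736] [[ 9.68940502e-01  2.47293961e-01 -2.35091302e-06]
 [ 2.47293961e-01 -9.68940502e-01 -1.58313959e-05]
 [-6.19290345e-06  1.47583141e-05 -1.00000000e+00]] [0.24136705 0.28508806 0.23299749]
```

```bash
python3 -c "
import cv2,numpy as np
a=cv2.imread('pics/scene.png');b=cv2.imread('pics/top.png')
cv2.imwrite('pics/both.png',cv2.resize(np.vstack([a,b]),(800,1200))[:, :] if 0 else cv2.resize(np.hstack([a,b]),(800,300)))"
```

```text
(no output)
```

View pics/top.png

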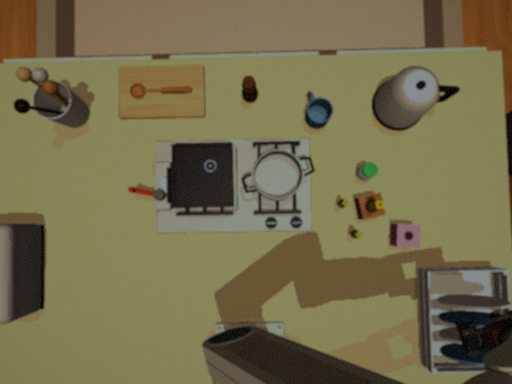

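View pics/scene.png

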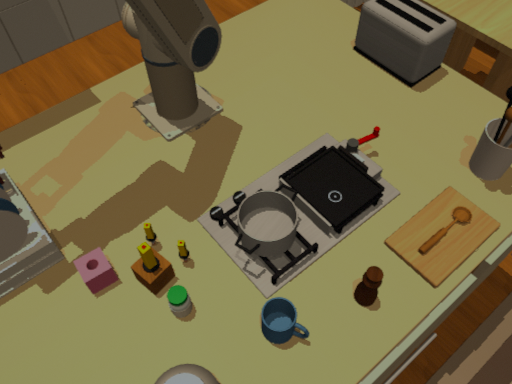

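The top image shows the real candidate, a large yellow thermometer in the wooden stand at (372,205). The look-alikes are two small thermometers at (343,202) and (355,233), and a pink block at (405,236). The jar is at (368,171), and the lever runs from the pivot at (158,193) to its end at (131,188). I choose the large one in the wooden stand, and will check it up close with the wrist camera.

```bash
python3 -c "
from h import *
print(np.round(bot.camera_model('wrist')['tool_from_camera'],3).tolist())"
python3 -m pendant '[[0,[0.14,0.12,0.08],[0,0,0]],[0,[0.14,0.12,0.08],[0,0,0]],[0,[0.14,0.12,0.08],[0,0,0]],[0,[0.14,0.12,0.08],[0,0,0]],[0,[0.14,0.12,0.08],[0,0,0]],[0,[0.14,0.12,0.08],[0,0,0]],[0,[0.14,0.12,0.08],[0,0,0]],[0,[0,0,0],[0,0,0]]]'
cat > look.py <<'E'
from h import *
import sys
def look(ts,name=None,cam_="wrist"):
    c=cam(cam_); im,d=bot.get_image(cam_)
    for t,z in ts:
        print(t,[(round(r["conf"],2),np.round(r["location"]).tolist(),atz(c,r["location"],z)[:2].round(4).tolist()) for r in bot.pinpoint(t,cam_)])
    if name: save(im,name)
    return c,im,d
E
python3 -c "
from look import *
look([('stand',0),('probe',.07),('probe_tip',.015)],'w1.png')"
```

```text
[[0.001, -0.963, -0.271, 0.075], [1.0, 0.001, 0.0, -0.0], [-0.0, -0.271, 0.963, -0.148], [0.0, 0.0, 0.0, 1.0]]
t: 1.67
eef_pos: [0.3552, -0.4352, 0.3523]
tcp_rot: [[0.968, 0.251, 0.005], [0.252, -0.968, -0.003], [0.004, 0.004, -1.0]]
contact_force: [0.6, 0.2, 0.6]
width: 0.436
grip_force: 0.0
stand [(0.95, [243.0, 89.0], [0.4694, -0.3855]), (0.83, [291.0, 155.0], [0.3808, -0.4996])]
probe [(0.93, [241.0, 82.0], [0.4728, -0.3839]), (0.93, [193.0, 66.0], [0.476, -0.3096]), (0.85, [203.0, 131.0], [0.3881, -0.3434])]
probe_tip []
```

View pics/w1.png

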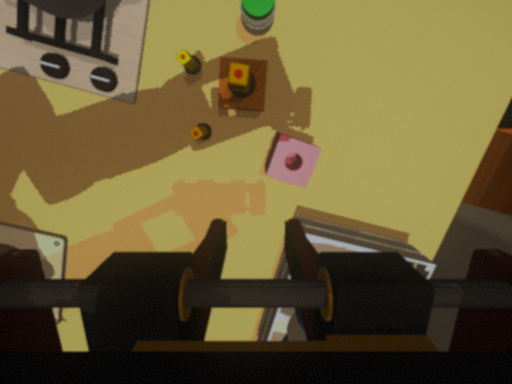

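Confirmed: the large thermometer sits in the wooden block at (241,80). The small ones are at (190,63) and (202,131), and the pink block is at (293,158). Next is the lever.

```bash
python3 -m pendant '[[0,[0.05,0.19,0],[0,0,0]],[0,[0.05,0.19,0],[0,0,0]],[0,[0.05,0.19,0],[0,0,0]],[0,[0.05,0.19,0],[0,0,0]],[0,[0.05,0.19,0],[0,0,0]],[0,[0,0.2,0],[0,0,0]],[0,[0,0.2,0],[0,0,0]],[0,[0,0.2,0],[0,0,0]]]'
python3 -m pendant '[[0,[0,0.2,0],[0,0,0]],[0,[0,0.2,0],[0,0,0]],[0,[0,0.2,0],[0,0,0]],[0,[0,0.2,-0.05],[0,0,0]],[0,[0,0.2,-0.05],[0,0,0]],[0,[0,0.2,-0.05],[0,0,0]],[0,[0,0.2,-0.05],[0,0,0]],[0,[0,0.2,-0.05],[0,0,0]]]'
python3 -m pendant '[[0,[0,0.1,0],[0,0,0]],[0,[0,0,0],[0,0,0]],[0,[0,0,0],[0,0,0]]]'
python3 -c "
from look import *
look([('hob',0),('lever_pivot',.101),('lever_post',.101),('spot',.053),('griddle',.045)],'w2.png')"
```

```text
t: 2.53
eef_pos: [0.3994, -0.1271, 0.3478]
tcp_rot: [[0.97, 0.244, -0.002], [0.244, -0.97, 0.0], [-0.001, -0.001, -1.0]]
contact_force: [-0.2, 0.3, 0.5]
width: 0.003
grip_force: 0.0
t: 3.2
eef_pos: [0.4003, 0.193, 0.2976]
tcp_rot: [[0.97, 0.245, -0.001], [0.245, -0.97, -0.001], [-0.001, 0.0, -1.0]]
contact_force: [1.1, -1.1, 1.0]
width: 0.004
grip_force: 0.0
t: 3.45
eef_pos: [0.4005, 0.2118, 0.2977]
tcp_rot: [[0.969, 0.248, -0.002], [0.248, -0.969, -0.001], [-0.002, 0.001, -1.0]]
contact_force: [1.1, -0.5, 0.3]
width: 0.003
grip_force: 0.0
hob [(0.37, [173.0, 34.0], [0.5566, 0.3777])]
lever_pivot [(0.8, [232.0, 70.0], [0.5183, 0.2698])]
lever_post [(0.76, [174.0, 35.0], [0.537, 0.3427])]
spot [(0.67, [368.0, 36.0], [0.608, 0.113])]
griddle [(0.84, [340.0, 56.0], [0.5782, 0.1377]), (0.51, [499.0, 108.0], [0.571, -0.1034])]
```

View pics/w2.png

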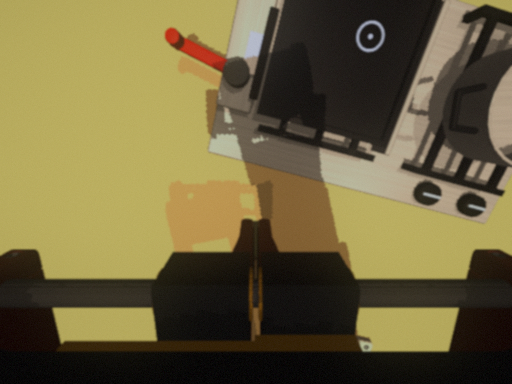

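The wrist image shows the lever post at (173,36), the hub at (235,70) and the ring at (370,36). Hob yaw is about 0. Next I go down beside the post on its -x side.

```bash
python3 -m pendant '[[0,[0.1,0.14,0],[0,0,0]],[0,[0.1,0.14,0],[0,0,0]],[0,[0.1,0.14,0],[0,0,0]],[0,[0.1,0.14,0],[0,0,0]],[0,[0.1,0.14,0],[0,0,0]],[0,[0,0,-0.2],[0,0,0]],[0,[0,0,-0.2],[0,0,0]],[0,[0,0,-0.2],[0,0,0]]]'
python3 -m pendant '[[0,[0,0,-0.2],[0,0,0]],[0,[0,0,-0.1],[0,0,0]],[0,[0,0,-0.1],[0,0,0]],[0,[0,0,0],[0,0,0]]]'
```

```text
t: 4.42
eef_pos: [0.5015, 0.3524, 0.178]
tcp_rot: [[0.969, 0.247, 0.002], [0.247, -0.969, 0.001], [0.002, -0.001, -1.0]]
contact_force: [-0.1, 0.1, -1.0]
width: 0.004
grip_force: 0.0
t: 4.75
eef_pos: [0.4987, 0.3501, 0.0947]
tcp_rot: [[0.969, 0.246, -0.006], [0.246, -0.969, -0.004], [-0.007, 0.002, -1.0]]
contact_force: [-0.9, -0.5, -0.2]
width: 0.009
grip_force: 0.0
```

```bash
python3 -m pendant '[[0,[0.05,-0.005,0.01],[0,0,0]],[0,[0.05,-0.005,0],[0,0,0]],[0,[0.052,-0.007,0],[0,0,0]],[0,[0.052,-0.007,0],[0,0,0]],[0,[0.057,-0.024,0],[0,0,0]],[0,[0.057,-0.024,0],[0,0,0]],[0,[0.047,-0.04,0],[0,0,0]],[0,[0.047,-0.04,0],[0,0,0]]]'
python3 -m pendant '[[0,[0.033,-0.052,0],[0,0,0]],[0,[0.033,-0.052,0],[0,0,0]],[0,[0,0,0],[0,0,0]]]'
python3 -c "
from look import *
look([('lever_pivot',.101),('lever_post',.101),('spot',.053)],None,'top')
look([('lever_pivot',.101),('lever_post',.101),('spot',.053)],None,'scene')
print(bot.state()['contact_force'])"
```

```text
t: 5.42
eef_pos: [0.5843, 0.3214, 0.101]
tcp_rot: [[0.969, 0.247, 0.001], [0.247, -0.969, 0.001], [0.001, -0.0, -1.0]]
contact_force: [-1.2, 0.7, -0.7]
width: 0.002
grip_force: 0.9
t: 5.67
eef_pos: [0.5972, 0.2992, 0.1006]
tcp_rot: [[0.969, 0.245, 0.0], [0.245, -0.969, 0.0], [0.0, -0.0, -1.0]]
contact_force: [0.1, 0.5, -0.1]
width: 0.005
grip_force: 0.0
lever_pivot [(0.8, [158.0, 195.0], [0.5152, 0.2615]), (0.71, [366.0, 174.0], [0.564, -0.3662])]
lever_post [(0.51, [149.0, 165.0], [0.608, 0.2852])]
spot [(0.74, [214.0, 165.0], [0.6099, 0.095])]
lever_pivot [(0.97, [357.0, 138.0], [0.5274, 0.2699])]
lever_post [(0.6, [380.0, 151.0], [0.6028, 0.2843])]
spot [(0.68, [335.0, 198.0], [0.614, 0.1022])]
[0.45197309 0.30153334 0.02341933]
```

```bash
python3 -m pendant '[[0,[0.004,-0.015,0],[0,0,0]],[0,[0.003,-0.015,0],[0,0,0]],[0,[0,0,0],[0,0,0]]]'
python3 -m pendant '[[0,[0.002,-0.015,0],[0,0,0]],[0,[0.001,-0.01,0],[0,0,0]],[0,[0,0,0],[0,0,0]]]'
```

```text
t: 6.32
eef_pos: [0.5969, 0.2981, 0.1008]
tcp_rot: [[0.969, 0.246, -0.0], [0.246, -0.969, 0.005], [0.001, -0.005, -1.0]]
contact_force: [-3.0, 13.6, -1.2]
width: 0.005
grip_force: 6.9
t: 6.57
eef_pos: [0.597, 0.2973, 0.101]
tcp_rot: [[0.969, 0.246, 0.0], [0.246, -0.969, 0.011], [0.003, -0.01, -1.0]]
contact_force: [-7.0, 30.9, -5.6]
width: 0.005
grip_force: 15.9
```

Lever is at its end stop (contact force rose to 31 N). Backing off, then measuring the lever and ring.

```bash
python3 -m pendant '[[0,[-0.02,0.1,0],[0,0,0]],[0,[0,0.1,0],[0,0,0]],[0,[0,0,0.2],[0,0,0]],[0,[0,0,0.2],[0,0,0]],[0,[0,0,0.2],[0,0,0]],[0,[0,0,0.2],[0,0,0]],[0,[0,0,0.2],[0,0,0]],[0,[-0.1,-0.17,0],[0,0,0]]]'
python3 -m pendant '[[0,[-0.1,-0.17,0],[0,0,0]],[0,[-0.1,-0.17,0],[0,0,0]],[0,[-0.1,-0.17,0],[0,0,0]],[0,[-0.1,-0.17,0],[0,0,0]],[0,[0,0,0],[0,0,0]],[0,[0,0,0],[0,0,0]]]'
python3 -c "
from look import *
look([('lever_pivot',.101),('lever_post',.101),('spot',.053)],'w3.png')
look([('spot',.053)])
look([('lever_post',.101),('spot',.053)],None,'top')
look([('lever_post',.101),('spot',.053)],None,'scene')"
```

```text
t: 7.23
eef_pos: [0.5803, 0.3017, 0.3106]
tcp_rot: [[0.968, 0.25, 0.017], [0.25, -0.968, 0.009], [0.018, -0.005, -1.0]]
contact_force: [0.3, -0.6, 1.0]
width: 0.007
grip_force: 0.0
t: 7.73
eef_pos: [0.4934, 0.1589, 0.3012]
tcp_rot: [[0.97, 0.245, 0.001], [0.245, -0.97, 0.0], [0.001, -0.0, -1.0]]
contact_force: [0.2, 0.7, 0.4]
width: 0.007
grip_force: 0.0
lever_pivot [(0.84, [180.0, 136.0], [0.5194, 0.2644])]
lever_post [(0.75, [180.0, 68.0], [0.5986, 0.278])]
spot [(0.78, [312.0, 99.0], [0.609, 0.1069])]
spot [(0.73, [312.0, 102.0], [0.6071, 0.1081])]
lever_post [(0.51, [364.0, 204.0], [0.4743, -0.3555])]
spot [(0.78, [212.0, 166.0], [0.6063, 0.1016])]
lever_post [(0.74, [152.0, 263.0], [0.4861, -0.3861]), (0.61, [384.0, 156.0], [0.6203, 0.2789])]
spot [(0.59, [332.0, 196.0], [0.6027, 0.1025])]
```

View pics/w3.png

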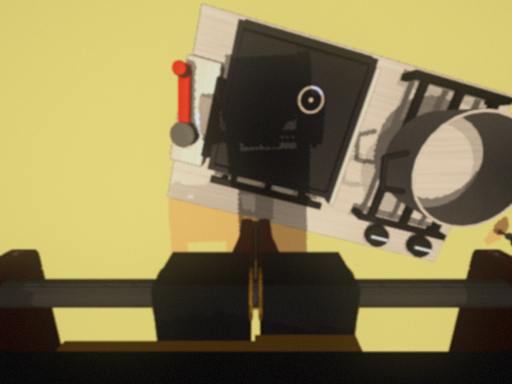

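The lever lies at about 80°, so it is locked (post at (180,68), hub at (183,133)). The ring is at (311,99). I'll refine the ring centre from pixels and go to the stand.

```bash
cat > ring.py <<'E'
from h import *
def ring(n,guess):
    c=cam(n); im,d=bot.get_image(n); K,e,R=c
    p=K@R.T@(np.array(guess)-e); u,v=(p[:2]/p[2]).round().astype(int); w=22 if n=="wrist" else 13
    g=cv2.cvtColor(im,cv2.COLOR_RGB2GRAY)[v-w:v+w,u-w:u+w].astype(float)
    g=np.clip(g-np.percentile(g,50)-25,0,None); ys,xs=np.mgrid[v-w:v+w,u-w:u+w]
    uv=[(g*xs).sum()/g.sum(),(g*ys).sum()/g.sum()]
    print(n,np.round(uv,1),atz(c,uv,.053).round(4))
E
python3 -c "
from ring import *
for n in ('wrist','top','scene'): ring(n,[.608,.107,.053] if n=='wrist' else [.608,.103,.053])"
python3 -m pendant '[[0.8,[-0.02,-0.2,0.03],[0,0,0]],[0.8,[-0.02,-0.2,0.03],[0,0,0]],[0.8,[-0.02,-0.2,0.03],[0,0,0]],[0.8,[-0.02,-0.2,0.03],[0,0,0]],[0.8,[-0.02,-0.2,0.03],[0,0,0]],[0.8,[-0.02,-0.2,0.03],[0,0,0]],[0.8,[-0.03,-0.2,0.03],[0,0,0]],[0.8,[-0.03,-0.2,0.03],[0,0,0]]]'
python3 -m pendant '[[0.8,[-0.04,-0.2,0],[0,0,0]],[0.8,[-0.04,-0.2,0],[0,0,0]],[0.8,[-0.04,-0.2,0],[0,0,0]],[0.8,[-0.04,-0.2,0],[0,0,0]],[0.8,[-0.04,-0.2,0],[0,0,0]],[0.8,[-0.04,-0.2,0],[0,0,0]],[0.8,[0,0,0],[0,0,0]],[0.8,[0,0,0],[0,0,0]]]'
python3 -c "
from look import *
c,im,d=look([('stand',0),('probe',.07)],'w4.png')
import json
r=bot.silhouettes('stand','wrist')
for s in r: print(s['conf'],s['location'],s['pixels'].sum())
cv2.imwrite('pics/w4c.png',cv2.resize(im[60:220,170:370,::-1],(800,640))[:600])
"
```

```text
wrist [312.4  98.9] [0.61   0.1078 0.053 ]
top [210.7 165.4] [0.6081 0.1061 0.053 ]
scene [334.4 197.1] [0.6105 0.1049 0.053 ]
t: 9.15
eef_pos: [0.4575, -0.1617, 0.3492]
tcp_rot: [[0.969, 0.247, 0.001], [0.247, -0.969, -0.0], [0.001, 0.0, -1.0]]
contact_force: [0.4, -0.2, -0.0]
width: 0.576
grip_force: 0.0
t: 9.82
eef_pos: [0.4093, -0.4016, 0.3482]
tcp_rot: [[0.97, 0.244, -0.0], [0.244, -0.97, 0.0], [-0.0, -0.001, -1.0]]
contact_force: [0.4, 0.7, -0.5]
width: 0.803
grip_force: 0.0
stand [(0.88, [294.0, 184.0], [0.3816, -0.4849]), (0.78, [254.0, 123.0], [0.4711, -0.3829])]
probe [(0.94, [257.0, 123.0], [0.474, -0.3883]), (0.85, [219.0, 167.0], [0.3925, -0.3462]), (0.72, [209.0, 104.0], [0.4835, -0.31])]
0.81 [299.4, 193.4] 2142
0.61 [268.2, 123.9] 1484
```

View pics/w4.png

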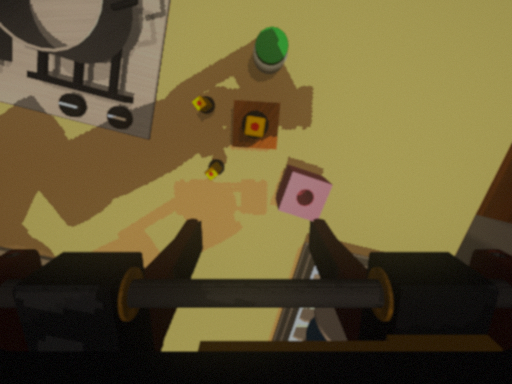

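The real thermometer's top is at (255,127) in the wooden block. The small ones are at (203,104) and (214,170), and the jar at (271,47). Measuring the handle's centre and yaw.

```bash
python3 - <<'E'
from h import *
c=cam("wrist"); im,d=bot.get_image("wrist")
hsv=cv2.cvtColor(im,cv2.COLOR_RGB2HSV)
def an(mask,box,z,nm):
    m=np.zeros(mask.shape,np.uint8); x0,y0,x1,y1=box; m[y0:y1,x0:x1]=mask[y0:y1,x0:x1]
    m=cv2.morphologyEx(m,cv2.MORPH_CLOSE,np.ones((9,9),np.uint8))
    ct=max(cv2.findContours(m,0,2)[0],key=cv2.contourArea); 
    P=np.array([atz(c,p[0],z)[:2] for p in ct],np.float32)
    r=cv2.minAreaRect(P*1000); print(nm,cv2.boundingRect(ct),np.round(r[0],1),np.round(r[1],1),round(r[2],1))
H,S,V=hsv[...,0],hsv[...,1],hsv[...,2]
an(((H>22)&(H<36)&(S>180)&(V>140)|(H<10)&(S>200)&(V>170)).astype(np.uint8),(238,112,272,142),.16,"handle")
an(((H<20)&(S>120)&(V>60)).astype(np.uint8),(225,92,290,158),.07,"stand")
print(hsv[120,246],hsv[127,254],hsv[104,240],hsv[150,290],d[127,254],c[1])
E
```

```text
Traceback (most recent call last):
ValueError: max() iterable argument is empty
```

```bash
python3 -c "
import cv2
a=cv2.imread('pics/w4.png')[85:165,220:300]
cv2.imwrite('pics/c4.png',cv2.resize(a,(560,560),interpolation=cv2.INTER_NEAREST))"
```

```text
(no output)
```

View pics/c4.png

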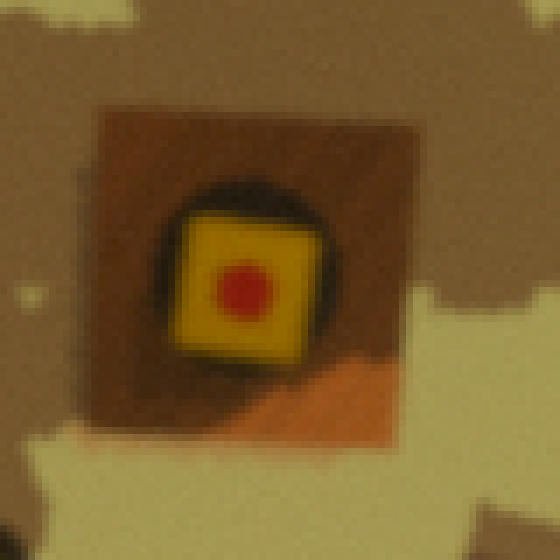

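```bash
python3 - <<'E'
from h import *
c=cam("wrist")
P=[atz(c,(220+x/7,85+y/7),.16)[:2] for x,y in ((190,210),(322,235),(305,365),(170,345))]
P=np.array(P); print(P.mean(0).round(4)); e=np.diff(np.vstack([P,P[:1]]),axis=0); print(np.linalg.norm(e,axis=1).round(4), (np.degrees(np.arctan2(e[:,1],e[:,0]))%90).round(1))
S=np.array([atz(c,(220+x/7,85+y/7),.07)[:2] for x,y in ((97,107),(420,127),(398,447),(80,432))]);print(S.mean(0).round(4))
print(bot.state()["eef_pos"])
E
```

```text
[ 0.4725 -0.3826]
[0.0232 0.0223 0.024  0.0231] [4.1 7.3 6.2 5.2]
[ 0.4713 -0.3833]
[ 0.41053742 -0.39856539  0.34885779]
```

```bash
python3 -m pendant '[[0.8,[0.155,0.04,0],[0,0,-0.0235]],[0.8,[0.15,0.04,0],[0,0,-0.0235]],[0.8,[0,0,-0.15],[0,0,0]],[0.8,[0,0,-0.15],[0,0,0]],[0.8,[0,0,-0.15],[0,0,0]],[0.8,[0,0,-0.15],[0,0,0]],[0.8,[0,0,-0.15],[0,0,0]],[0.8,[0,0,0],[0,0,0]]]'
```

```text
t: 10.73
eef_pos: [0.4689, -0.3802, 0.1933]
tcp_rot: [[0.995, 0.104, -0.007], [0.104, -0.995, 0.006], [-0.007, -0.007, -1.0]]
contact_force: [0.2, 1.1, -0.0]
width: 0.799
grip_force: 0.0
```

```bash
python3 -m pendant '[[0.8,[0,0,-0.09],[0,0,0]],[0.8,[0,0,-0.09],[0,0,0]],[0.8,[0,0,-0.09],[0,0,0]],[0.8,[0,0,-0.09],[0,0,0]],[0.8,[0,0,0],[0,0,0]],[0.8,[0,0,0],[0,0,0]]]'
```

```text
t: 11.23
eef_pos: [0.4716, -0.3834, 0.1276]
tcp_rot: [[0.995, 0.103, -0.0], [0.103, -0.995, 0.0], [-0.0, -0.0, -1.0]]
contact_force: [1.0, -0.5, 0.4]
width: 0.8
grip_force: 0.0
```

```bash
python3 -m pendant '[[0.8,[0,0,-0.035],[0,0,0]],[0,[0,0,0],[0,0,0]],[0,[0,0,0],[0,0,0]],[0,[0,0,0],[0,0,0]],[0,[0,0,0],[0,0,0]],[0,[0,0,0],[0,0,0]],[0,[0,0,0],[0,0,0]],[0,[0,0,0],[0,0,0]]]' 30
python3 -m pendant '[[0,[0,0,0],[0,0,0]],[0,[0,0,0],[0,0,0]],[0,[0,0,0],[0,0,0]],[0,[0,0,0],[0,0,0]],[0,[0,0,0],[0,0,0]],[0,[0,0,0],[0,0,0]]]'
```

```text
t: 11.9
eef_pos: [0.4711, -0.3838, 0.1198]
tcp_rot: [[0.995, 0.102, 0.0], [0.102, -0.995, -0.0], [0.0, 0.0, -1.0]]
contact_force: [-0.2, 0.9, 0.6]
width: 0.308
grip_force: 0.0
t: 12.4
eef_pos: [0.4711, -0.3839, 0.1197]
tcp_rot: [[0.995, 0.102, 0.0], [0.102, -0.995, -0.0], [0.0, 0.0, -1.0]]
contact_force: [-0.9, -1.0, 0.4]
width: 0.272
grip_force: 30.0
```

```bash
python3 -m pendant '[[0,[0,0,0.05],[0,0,0]],[0,[0,0,0.1],[0,0,0]],[0,[0,0,0.15],[0,0,0]],[0,[0,0,0.15],[0,0,0]],[0,[0,0,0.15],[0,0,0]],[0,[0,0,0.1],[0,0,0]],[0,[0,0,0.05],[0,0,0]],[0,[0,0,0],[0,0,0]]]'
python3 -c "
from look import *
look([('probe',.07)],'w5.png')
s=bot.state();print(s['eef_pos'],s['grip_force'],s['width'])"
```

```text
t: 13.07
eef_pos: [0.472, -0.3844, 0.2725]
tcp_rot: [[0.995, 0.102, 0.004], [0.102, -0.995, -0.003], [0.003, 0.003, -1.0]]
contact_force: [-0.5, 0.2, -1.5]
width: 0.27
grip_force: 30.0
probe [(0.76, [223.0, 226.0], [0.3963, -0.3468]), (0.7, [257.0, 217.0], [0.4144, -0.3928]), (0.67, [194.0, 158.0], [0.4882, -0.3031])]
[ 0.47067492 -0.38337025  0.26898096] 29.99952882528305 0.2740974939228982
```

View pics/w5.png

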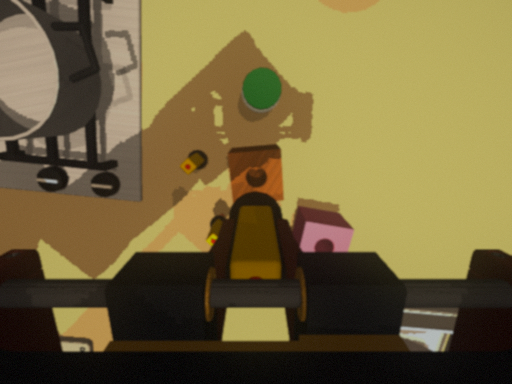

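```bash
python3 -c "
from h import *
c=cam('wrist');s=bot.state();R=np.array(s['tcp_rot']);p=np.array(s['eef_pos'])
for uv in ((255,279),(256,282)): print((R.T@(atz(c,uv,p[2]+.0403)-p)).round(4))"
python3 -m pendant '[[0,[0.02,0.05,0.04],[0,0,0]],[0,[0.04,0.12,0.04],[0,0,0]],[0,[0.05,0.17,0.04],[0,0,0]],[0,[0.052,0.185,0.03],[0,0,0]],[0,[0.052,0.185,0],[0,0,0]],[0,[0.052,0.185,0],[0,0,0]],[0,[0.052,0.185,0],[0,0,0]],[0,[0.052,0.185,0],[0,0,0]]]'
python3 -m pendant '[[0,[0.052,0.185,0],[0,0,0]],[0,[0.052,0.185,0],[0,0,0]],[0,[0.052,0.185,0],[0,0,0]],[0,[0.052,0.185,0],[0,0,0]],[0,[0.052,0.185,0],[0,0,0]],[0,[0.052,0.185,0],[0,0,0]],[0,[0.04,0.15,0],[0,0,0]],[0,[0.02,0.08,0],[0,0,0]]]'
python3 -m pendant '[[0,[0,0,0],[0,0,0]],[0,[0,0,0],[0,0,0]],[0,[0,0,0],[0,0,0]]]'
```

```text
[ 0.0032 -0.0003 -0.0403]
[ 0.0016  0.0002 -0.0403]
t: 13.83
eef_pos: [0.5446, -0.1281, 0.2985]
tcp_rot: [[0.995, 0.102, -0.003], [0.102, -0.995, 0.001], [-0.002, -0.001, -1.0]]
contact_force: [1.2, -0.2, -1.1]
width: 0.27
grip_force: 30.0
t: 14.5
eef_pos: [0.6191, 0.1413, 0.2981]
tcp_rot: [[0.995, 0.105, -0.003], [0.105, -0.995, 0.0], [-0.002, -0.001, -1.0]]
contact_force: [0.7, -0.1, -2.2]
width: 0.273
grip_force: 30.0
t: 14.75
eef_pos: [0.6188, 0.1364, 0.2989]
tcp_rot: [[0.995, 0.102, -0.002], [0.102, -0.995, -0.001], [-0.002, 0.001, -1.0]]
contact_force: [-0.9, 0.1, -1.9]
width: 0.27
grip_force: 30.0
```

```bash
python3 -m pendant '[[0,[-0.028,-0.075,0],[0,0,0]],[0,[-0.028,-0.075,0],[0,0,0]],[0,[0,0,0],[0,0,0]],[0,[0,0,-0.15],[0,0,0]],[0,[0,0,-0.15],[0,0,0]],[0,[0,0,-0.15],[0,0,0]],[0,[0,0,-0.1],[0,0,0]],[0,[0,0,-0.05],[0,0,0]]]'
python3 -m pendant '[[0,[0,0,0],[0,0,0]],[0,[0,0,0],[0,0,0]],[0,[0,0,0],[0,0,0]]]'
python3 - <<'E'
from look import *
p=np.array(bot.state()["eef_pos"])
zt=p[2]-.1047
for n in ("scene","top"):
    c,im,d=look([('probe_tip',zt),('spot',.053),('probe',zt+.055)],None,n)
    if n=="scene": cv2.imwrite("pics/s6.png",cv2.resize(im[130:250,260:420,::-1],(800,600),interpolation=cv2.INTER_CUBIC))
E
```

```text
t: 15.42
eef_pos: [0.6064, 0.1054, 0.177]
tcp_rot: [[0.995, 0.1, -0.004], [0.1, -0.995, -0.001], [-0.004, 0.0, -1.0]]
contact_force: [-1.1, 0.8, -1.0]
width: 0.273
grip_force: 30.0
t: 15.67
eef_pos: [0.6094, 0.1069, 0.1814]
tcp_rot: [[0.995, 0.101, 0.003], [0.101, -0.995, 0.0], [0.003, -0.0, -1.0]]
contact_force: [-0.1, 0.4, -0.6]
width: 0.27
grip_force: 30.0
probe_tip []
spot [(0.83, [336.0, 198.0], [0.6162, 0.1068])]
probe [(0.62, [185.0, 254.0], [0.5331, -0.3194]), (0.55, [153.0, 236.0], [0.4448, -0.3499]), (0.45, [338.0, 179.0], [0.6087, 0.1063])]
probe_tip [(0.32, [277.0, 176.0], [0.5684, -0.0996])]
spot [(0.67, [212.0, 163.0], [0.6157, 0.1005])]
probe [(0.43, [355.0, 232.0], [0.393, -0.3204]), (0.42, [346.0, 202.0], [0.4792, -0.2971])]
```

View pics/s6.png

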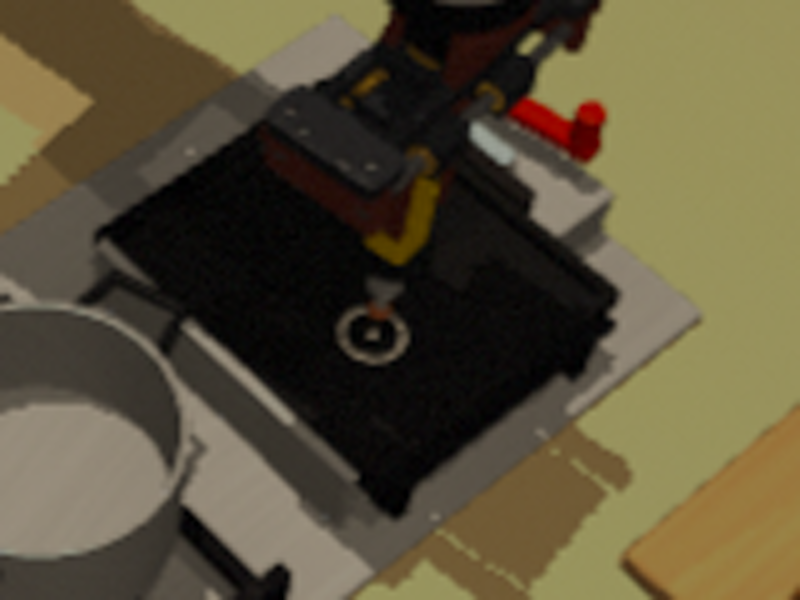

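The scene crop shows the copper tip at about (379,316), just above the ring, whose dot is at (374,335). The lever is closed at (580,140).

```bash
python3 -c "
from ring import *
c=cam('scene');p=np.array(bot.state()['eef_pos']);print(p)
f=lambda x,y,z:print(z,atz(c,(260+(x+.5)/5-.5,130+(y+.5)/5-.5),z).round(4))
f(379,316,p[2]-.1047);f(379,316,p[2]-.1047-.003);f(374,335,.053)
ring('scene',[.6085,.105,.053])"
```

```text
[0.60844606 0.10734126 0.18007644]
0.0753764448980735 [0.6115 0.1036 0.0754]
0.0723764448980735 [0.6103 0.1054 0.0724]
0.053 [0.6095 0.106  0.053 ]
scene [334.7 196. ] [0.6085 0.1082 0.053 ]
```

```bash
python3 -m pendant '[[0,[-0.003,0.003,-0.04],[0,0,0]],[0,[0,0,-0.04],[0,0,0]],[0,[0,0,-0.02],[0,0,0]],[0,[0,0,0],[0,0,0]],[0,[0,0,0],[0,0,0]],[0,[0,0,0],[0,0,0]],[0,[0,0,0],[0,0,0]]]'
python3 -c "
from h import *
L=[]
for i in range(6): bot.get_image('top'); s=bot.state(); L.append(list(s['contact_force'])+list(s['eef_pos']))
print(np.mean(L,0).round(4),np.std(L,0).round(4))"
```

```text
t: 16.7
eef_pos: [0.6079, 0.1078, 0.1598]
tcp_rot: [[0.995, 0.102, 0.0], [0.102, -0.995, 0.0], [0.0, -0.0, -1.0]]
contact_force: [-0.0, 0.3, -1.0]
width: 0.272
grip_force: 30.0
[ 0.0189 -0.1606 -1.3924  0.6079  0.1078  0.1599] [7.584e-01 3.847e-01 5.108e-01 1.000e-04 0.000e+00 0.000e+00]
```

Baseline is -1.4 N (the probe's weight). Pressing 8 mm further in small steps.

```bash
python3 -m pendant '[[0,[0,0,-0.01],[0,0,0]],[0,[0,0,-0.01],[0,0,0]],[0,[0,0,-0.01],[0,0,0]],[0,[0,0,-0.01],[0,0,0]],[0,[0,0,0],[0,0,0]],[0,[0,0,0],[0,0,0]],[0,[0,0,0],[0,0,0]],[0,[0,0,0],[0,0,0]]]'
python3 -c "
from h import *
L=[]
for i in range(8): bot.get_image('top'); s=bot.state(); L.append(list(s['contact_force'])+list(s['eef_pos']))
print(np.mean(L,0).round(4),np.std(L,0).round(4),s['grip_force'])"
```

```text
t: 17.67
eef_pos: [0.6079, 0.1078, 0.1519]
tcp_rot: [[0.995, 0.102, 0.0], [0.102, -0.995, 0.0], [0.0, 0.0, -1.0]]
contact_force: [0.7, 0.9, 0.7]
width: 0.272
grip_force: 30.0
[0.808  0.1327 1.3575 0.6079 0.1078 0.1518] [0.5007 0.4424 0.1268 0.     0.     0.    ] 29.999940097332
```

Force rose by 2.75 N, which is about 6 mm of spring travel. One last look.

```bash
python3 - <<'E'
from h import *
im,d=bot.get_image("scene")
cv2.imwrite("pics/s7.png",cv2.resize(im[165:225,295:375,::-1],(800,600),interpolation=cv2.INTER_CUBIC))
E
```

```text
(no output)
```

View pics/s7.png

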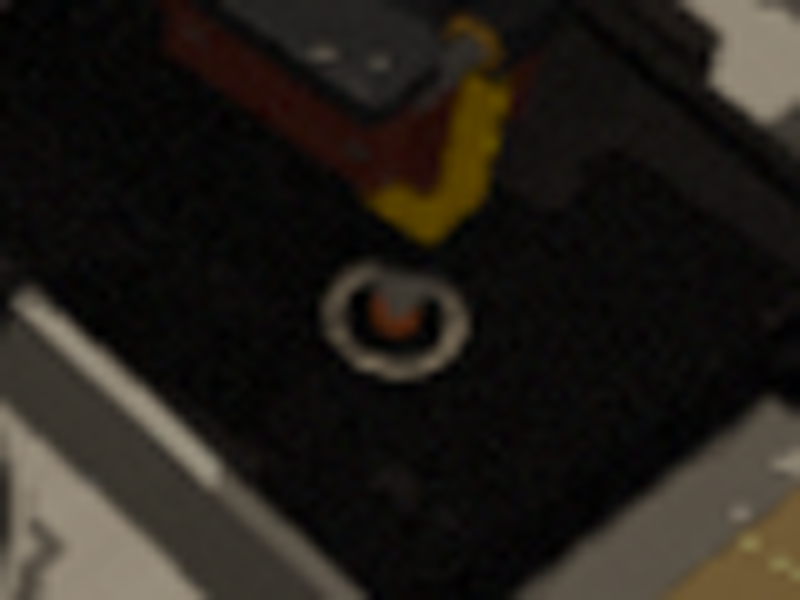

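The tip, at (397,318), sits in the centre of the ring, at (396,320). Handing in.

```bash
python3 -c "
from cell import bot
print(bot.job_done())"
```

```text
the job is handed in; nothing more can be done
None
```

The job is handed in, with no verdict returned: the lever was pushed to its end stop, and the gripper is holding the thermometer upright with its tip centred in the ring, pressed in about 6 mm (about 2.7 N).

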